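# Sweep the caddy's flaps shut

### The job

The five flap lids of the curved wooden caddy stand open. Run the fingertips lightly along the row in one sweep, from the end nearest the flaps' hinges toward the end their free edges point to, staying low over the row until the last flap is down, so that the flaps are laid down flat one after another and all stay shut. Grasp and lift nothing, do not shove the caddy about or press hard, leave the other things where they are, and end with the hand clear.

Things in the scene. Friction and masses are not known exactly. Their poses are not given: they have to be found in the camera images.
- caddy: Loose curved wooden caddy, 1 kg, on rubber feet: five lidded compartments in a row along an arc, 54 mm wide, 245 mm long, rim 42 mm high. Origin: underside, below mark3; z up. The row's centre line has radius 300 mm about (-300, 0) mm of this frame. At yaw 0 compartment 1 is at the left (+y), 5 at the right, the hollow side faces the robot, and all flaps hinge on their left edge.
- flap1 (a joint): Angle of metal flap lid 1, rad: 0 = flat shut, positive = free edge raised (stop at 1.4). 46 mm across the row, 40 mm along it, 3 mm thick, hinged on the side of compartment 1, 20.5 mm before mark1; the free edge points on along the row toward compartment 5. Friction keeps it where it is left; under 1 N at the free edge moves it. Open, the edge stands up to 40 mm over the rim.
- flap2 (a joint): Angle of metal flap lid 2, rad: 0 = flat shut, positive = free edge raised (stop at 1.4). 46 mm across the row, 40 mm along it, 3 mm thick, hinged on the side of compartment 1, 20.5 mm before mark2; the free edge points on along the row toward compartment 5. Friction keeps it where it is left; under 1 N at the free edge moves it. Open, the edge stands up to 40 mm over the rim.
- flap3 (a joint): Angle of metal flap lid 3, rad: 0 = flat shut, positive = free edge raised (stop at 1.4). 46 mm across the row, 40 mm along it, 3 mm thick, hinged on the side of compartment 1, 20.5 mm before mark3; the free edge points on along the row toward compartment 5. Friction keeps it where it is left; under 1 N at the free edge moves it. Open, the edge stands up to 40 mm over the rim.
- flap4 (a joint): Angle of metal flap lid 4, rad: 0 = flat shut, positive = free edge raised (stop at 1.4). 46 mm across the row, 40 mm along it, 3 mm thick, hinged on the side of compartment 1, 20.5 mm before mark4; the free edge points on along the row toward compartment 5. Friction keeps it where it is left; under 1 N at the free edge moves it. Open, the edge stands up to 40 mm over the rim.
- flap5 (a joint): Angle of metal flap lid 5, rad: 0 = flat shut, positive = free edge raised (stop at 1.4). 46 mm across the row, 40 mm along it, 3 mm thick, hinged on the side of compartment 1, 20.5 mm before mark5; the free edge points on along the row toward compartment 5. Friction keeps it where it is left; under 1 N at the free edge moves it. Open, the edge stands up to 40 mm over the rim.
- mark1 (a point): Middle of the top face of flap 1 when shut, 45.5 mm above the caddy's underside (hinge pins top out 46 mm above it), on the row's centre line at the angle +0.32 rad from the caddy's +x axis, seen from the arc's centre. Fixed to the caddy; axes as the caddy's.
- mark2 (a point): Middle of the top face of flap 2 when shut, 45.5 mm above the caddy's underside (hinge pins top out 46 mm above it), on the row's centre line at the angle +0.16 rad from the caddy's +x axis, seen from the arc's centre. Fixed to the caddy; axes as the caddy's.
- mark3 (a point): Middle of the top face of flap 3 when shut, 45.5 mm above the caddy's underside (hinge pins top out 46 mm above it), on the row's centre line at the angle +0.00 rad from the caddy's +x axis, seen from the arc's centre. Fixed to the caddy; axes as the caddy's.
- mark4 (a point): Middle of the top face of flap 4 when shut, 45.5 mm above the caddy's underside (hinge pins top out 46 mm above it), on the row's centre line at the angle -0.16 rad from the caddy's +x axis, seen from the arc's centre. Fixed to the caddy; axes as the caddy's.
- mark5 (a point): Middle of the top face of flap 5 when shut, 45.5 mm above the caddy's underside (hinge pins top out 46 mm above it), on the row's centre line at the angle -0.32 rad from the caddy's +x axis, seen from the arc's centre. Fixed to the caddy; axes as the caddy's.
- tin: Bystander: short food tin, 76 mm across, 58 mm high, on the hollow side of the caddy. Origin: centre of its underside.
- timer: Bystander: round wind-up kitchen timer, 73 mm across, 56 mm high, on the outer side of the caddy. Origin: centre of its underside.
- spoon: Bystander: teaspoon lying flat, 130 x 27 x 11 mm, on the outer side of the caddy. Origin: centre of its underside, long axis x.
- mug: Bystander: mug, 88 mm across (119 with handle), 99 mm high, to the right. Origin: centre of its underside.
- grinder: Bystander: wooden pepper grinder, 58 mm across, 140 mm high, to the right. Origin: centre of its underside.
- scoop: Bystander: coffee scoop lying flat, 44 x 136 x 24 mm, to the right. Origin: centre of its underside.

How it is judged:
By the outcome, as a careful person would: the job done as asked, in the order asked, and still so for the second after the job is handed in, with the robot touching nothing.
It also fails if it takes over 56 s, if anything falls off the work surface, if the arm or the gripper's body presses on something with over 40 N, if the wrist force passes 120 N, or if a joint passes its speed limit or range.

### The arm

A 7-joint arm with a two-finger parallel gripper is mounted at the origin on a cart in front of the work surface, level with it; the furniture and walls round the work are solid. World frame = base frame: x ahead of the robot, y to its left, z up, the work surface at z = 0. Lengths are in mm, angles in degrees, forces in N, time in s.
With the tool pointing down it reaches from about 400 to 900 mm from the base axis. Payload 5.5 kg.
Tool frame: the origin (TCP) lies between the finger pads, 19 mm behind the fingertips; this is the grasp point; z points along the fingers, y is the line along which they close (so a half turn about z gives the same grasp; the last joint's range is limited). The gripper opens to 92 mm and grips with 3 to 60 N. Pads are 19 mm wide; open, the fingers measure 130 mm over their backs; the gripper's body (75 mm by 190 mm) begins 47 mm behind the grasp point.
Start: joints at [-49.034, 28.699, -24.465, 88.831, 12.651, 65.22, -12.049], TCP at [283.745, 584.797, 245.529] pointing down, gripper open.
Joint ranges: [-164.97, 164.97], [-17.58, 116.51], [-87.97, 89.64], [11.32, 138.91], [-80.73, 260.73], [10.89, 115.49], [-147.41, 147.41]. Speed limits (degrees/s): [147.25, 147.25, 180, 180, 180, 180, 180].

### API

Orientations are given as [roll, pitch, yaw] about the fixed x, y, z axes, in that order (R = Rz(yaw) Ry(pitch) Rx(roll)).
In Python, from station import manip gives the robot as it stands.
- The arm moves only by the tool carry_out, never from a script. Its argument "increments" is a list of rows, each an object with "offset": the shift along the tool's x, y, z in m, a list of three; "rotation": the turn, a rotation vector about the tool's x, y, z in degrees, a list of three; "jaw": the opening, from 0 (shut) to 1 (fully open). A call has 1 to 5 rows; each row shifts and turns the commanded pose from where the row before left it, along the tool's axes as they then stand; what a row does not reach is not made up. A row lasts 1/10 s, in which the tool goes at most 50 mm and 8.59 degrees, less where a joint would pass 70% of its speed; a pose out of reach is approached as far as the arm can. A call with a gripper value outside its range is refused whole. The fingers move at their own pace and stop on an object; "grip_force" is the grip in N (left out, the last holds). Time passes only in rows, so rows that do not move let the fingers close. It gives the time, the measured TCP pose, the force, the opening and the grip force at its end, in the units of the state.
- manip.state(): the state, without advancing time (a new reading comes with each control period).
- manip.snapshot(name): name is "side" or "top"; returns (picture, depth): 420x560x3 uint8, red, green, blue; 420x560 float32, mm along the optical axis (not along the pixel's ray), 0 where there is no reading.
- manip.calibration(name): a dict with "fx", "fy", "cx", "cy" (pixels), "k1" (the pictures are not rectified: a ray, as slopes to the right and down, at radius r is drawn at 1 + k1 r^2 times it, then the intrinsics apply), "rvec" (rotation vector, rad) and "tvec" (3), from world to camera coordinates, as OpenCV has them. Camera axes: x right, y down, z forward; pixel columns grow to the right and rows downward; lengths in mm; the calibration is good to about 2 mm. A picture is of the moment at which its call begins. calibration takes no time and is no camera call.
- manip.close_job(): hands the job in; it is judged then, once.
The state is a dict: "clock": time; "joint_positions": joint angles; "dq": joint speeds; "joint_torque": joint torques, N m; "position": TCP position; "eef_rot": TCP orientation; "ft_force": force on the tool from outside, world axes, zero at the start; "wrist_torque": the same for the moment, N m; "gripper_width": finger opening in mm; "grip_force": force on a finger pad.
Only numpy, scipy, OpenCV 4.12 (cv2) and the standard library are available. Lean on these libraries where they do the work, as an engineer would, in place of code of your own. Each camera call takes 0.05 s, during which the arm holds its last target. There are 200 camera calls.

## Working session

There is one attempt and no reset: what is moved stays moved. The work goes in short steps, Python scripts to look and compute and a tool call to move; the robot and the scene stay as the last step left them, time stands still between calls to the robot, and variables do not carry over. Pictures are saved under pics/ and viewed, at most 10 in all, crops included, and the job is handed in when it is done.

Besides the shell and the picture viewer there is one more tool, called after "Emit:" as name(argument=value, ...) on one line, values as JSON. carry_out: Moves the arm, as the interface text tells. Its arguments: {"type":"object","properties":{"increments":{"type":"array"},"grip_force":{"type":"number"}},"required":["increments"]}

```bash
mkdir -p pics; ls; python3 - <<'E'
from station import manip
import cv2,numpy as np
for n in("top","side"):
    p,d=manip.snapshot(n); cv2.imwrite(f"pics/{n}0.png",p[...,::-1]); np.savez(f"{n}0.npz",p=p,d=d)
    print(manip.calibration(n))
s=manip.state();print(s)
E
```

```text
pics
{'fx': 491.7645617995778, 'fy': 491.7645617995778, 'cx': 269.3799972641915, 'cy': 205.69703112753322, 'k1': -0.09340486892739511, 'rvec': array([ 2.21322334, -2.17717631,  0.08706079]), 'tvec': array([-152.63153616,  553.55434425, 1308.68765938])}
{'fx': 537.3463383262433, 'fy': 537.3463383262433, 'cx': 283.0627255423446, 'cy': 212.77330076249066, 'k1': -0.21679150591154012, 'rvec': array([ 2.41592397, -1.15523337,  0.27666289]), 'tvec': array([-435.93795563,  347.15896391, 1364.5762152 ])}
{'clock': 0.1, 'joint_positions': array([-49.03435137,  28.7486201 , -24.45443991,  88.88448679,
        12.65031664,  65.21983633, -12.04942863]), 'dq': array([-0.01711733, -0.1159038 , -0.1130629 , -0.25414625,  0.02508637,
        0.02288655,  0.04516079]), 'joint_torque': array([-1.07528293e-02, -5.67869997e+01, -5.83866119e+00, -2.79913098e+01,
       -6.90692919e-02,  2.40518554e-02,  4.04544323e-05]), 'position': array([283.54567606, 584.23754285, 244.5875047 ]), 'eef_rot': array([-1.79900242e+02, -4.27772939e-03,  1.54116931e+02]), 'ft_force': array([-0.02728042, -0.54217137, -0.12099265]), 'wrist_torque': array([-0.01680019,  0.00272076, -0.03852994]), 'grip_force': 0.0, 'gripper_width': 91.66733022661236}
```

View pics/top0.png

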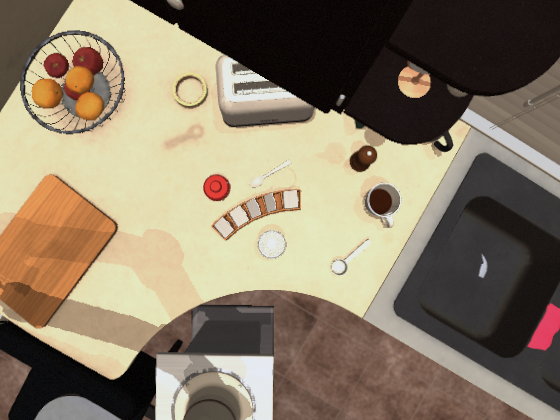

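View pics/side0.png

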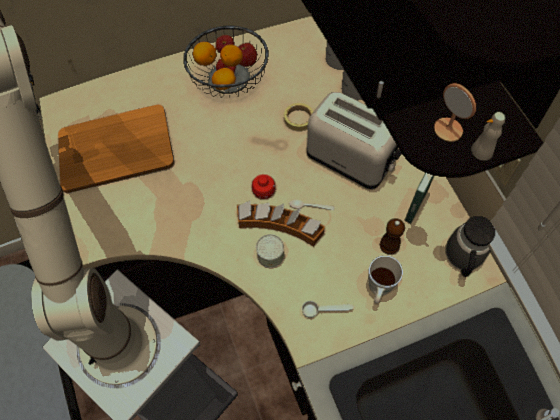

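The caddy lies at about (222,228) to (292,198) in the top view, with flaps standing open, the timer at (216,187), the spoon at (270,174) and the tin at (272,244). Next I'll enlarge both views and measure.

```bash
cat >h.py <<'E'
import cv2,numpy as np
from station import manip
def cal(n):
    c=manip.calibration(n);K=np.array([[c['fx'],0,c['cx']],[0,c['fy'],c['cy']],[0,0,1]])
    return K,np.array([c['k1'],0,0,0,0]),cv2.Rodrigues(c['rvec'])[0],c['tvec'],c['rvec'],c['k1']
def rays(n,uv):
    K,_,R,t,_,k=cal(n);uv=np.atleast_2d(uv).astype(float)
    q=np.c_[(uv[:,0]-K[0,2])/K[0,0],(uv[:,1]-K[1,2])/K[1,1]];s=q.copy()
    for _ in range(20): s=q/(1+k*(s**2).sum(1,keepdims=True))
    return -R.T@t,np.c_[s,np.ones(len(s))],R,t
def plane(n,uv,z):
    c,s,R,t=rays(n,uv);d=s@R
    return c+d*((z-c[2])/d[:,2])[:,None]
def cloud(n,uv,dep):
    c,s,R,t=rays(n,uv);return (s*dep[:,None]-t)@R
def proj(n,P):
    K,_,R,t,_,k=cal(n);q=np.atleast_2d(P)@R.T+t;s=q[:,:2]/q[:,2:];s=s*(1+k*(s**2).sum(1,keepdims=True))
    return s*[K[0,0],K[1,1]]+K[:2,2]
E
python3 - <<'E'
from h import *
a=np.load('top0.npz');b=np.load('side0.npz')
c1=cv2.resize(a['p'][150:265,195:335],None,fx=5,fy=5,interpolation=2)[...,::-1]
c2=cv2.resize(b['p'][165:275,225:345],None,fx=5,fy=5,interpolation=2)[...,::-1]
cv2.imwrite('pics/t1.png',c1);cv2.imwrite('pics/s1.png',c2)
for n,A,(r0,r1,q0,q1) in(('top',a,(150,265,195,335)),('side',b,(165,275,225,345))):
    vv,uu=np.mgrid[r0:r1,q0:q1];uv=np.c_[uu.ravel(),vv.ravel()]
    d=A['d'][r0:r1,q0:q1].ravel();P=cloud(n,uv,d)[d>0];hsv=cv2.cvtColor(A['p'],cv2.COLOR_RGB2HSV)[r0:r1,q0:q1].reshape(-1,3)[d>0]
    print(n,np.percentile(P[:,2],[1,10,30,50,80,90,99]),np.percentile(P,[0,100],axis=0))
    red=(hsv[:,1]>180)&((hsv[:,0]<5)|(hsv[:,0]>175));print('red',red.sum(),P[red].mean(0),P[red].max(0))
    hi=(P[:,2]>25)&~red
    np.savez(n+'c.npz',P=P,hsv=hsv,uv=uv[d>0])
    im=np.zeros((r1-r0,q1-q0),np.uint8);im.flat[np.flatnonzero(d>0)[hi]]=255
    k,l,st,ce=cv2.connectedComponentsWithStats(im)
    for i in range(1,k):
        if st[i,4]>40:
            Q=P[l.ravel()[np.flatnonzero(d>0)]==i];print(st[i],Q.mean(0),np.percentile(Q,[2,98],axis=0))
E
```

```text
top [-5.87648074 -2.76999972 -0.46406028  1.3239901   6.8610094  50.33283754
 68.49968199] [[ 394.69960612 -323.18463188   -9.69543471]
 [ 714.86408277   64.50476567   85.6510379 ]]
red 491 [ 6.00706237e+02 -3.83473979e-01  4.17133242e+01] [634.7527121   32.34813     61.99210152]
[  16   39   90   51 1553] [ 540.32925201 -107.373846     53.68849242] [[ 475.04743713 -221.94241163   35.04465064]
 [ 595.34191079   -3.22148476   78.41168242]]
[ 62  80  29  29 640] [ 453.76156443 -149.8297045    55.67598023] [[ 419.48252019 -182.99840947   49.9868173 ]
 [ 487.43124347 -117.22430723   61.23649118]]
side [-6.26795493 -2.82648976 -0.17570908  2.03093661 21.5835103  49.87360713
 67.23877141] [[ 333.3044632  -340.65536897  -10.37125278]
 [ 790.07164719  149.88406451   86.06549307]]
red 404 [594.52097302  -5.54474654  39.03198241] [631.13146937  30.06453584  62.24807365]
[105   0  15   9  71] [ 783.0429815  -139.02436346   38.5806265 ] [[ 779.41553108 -156.5563644    25.67403732]
 [ 786.37339182 -111.55536855   60.11262563]]
[27  9 24 14 43] [621.56757526   3.4067494   36.3285737 ] [[592.23215469 -29.44680496  26.1868363 ]
 [636.99289719  36.54383365  43.60954944]]
[  12   36   89   42 1358] [ 537.87714559 -109.13076304   50.02616383] [[ 472.13746453 -223.70250521   26.31065533]
 [ 596.07315694   -4.64361712   77.19291067]]
[ 31  69  28  31 679] [ 450.991931   -151.25094587   53.05821461] [[ 417.93913202 -184.85585328   30.00682346]
 [ 488.1634503  -114.41933553   61.40356725]]
```

View pics/t1.png

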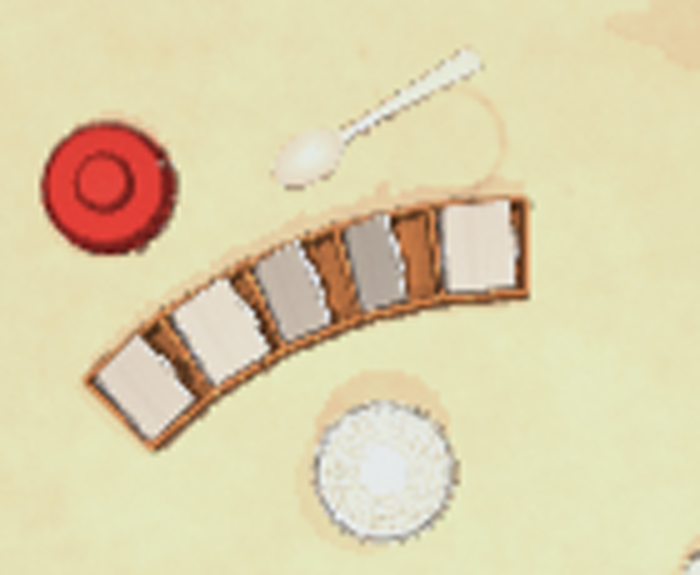

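View pics/s1.png

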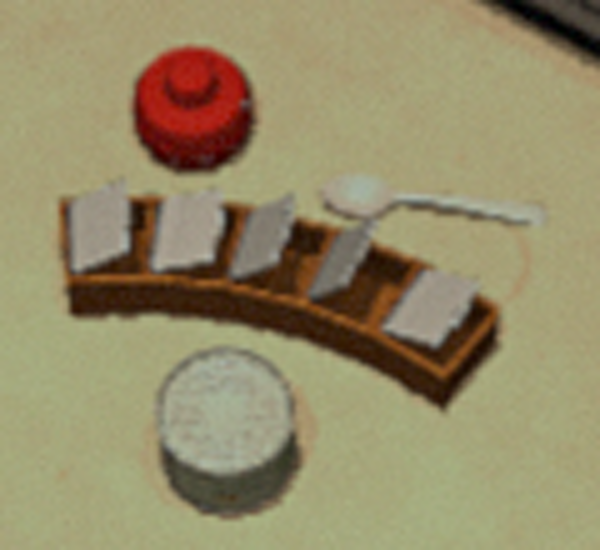

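```bash
cat >fit.py <<'E'
from h import *
from scipy.optimize import least_squares
cx=lambda a,o:np.array(a)/5+np.array(o)-0.4
cor=cx([[88,380],[155,447],[527,200],[525,297]],[195,150])
C=plane('top',cor,42)
cs=cx([[62,200],[70,281],[497,312],[440,378]],[225,165])
S=plane('side',cs,42)
print(rays('top',[0,0])[0],rays('side',[0,0])[0]);print(C.round(1));print(S.round(1))
print([np.linalg.norm(C[0]-C[1]),np.linalg.norm(C[2]-C[3]),np.linalg.norm(S[0]-S[1]),np.linalg.norm(S[2]-S[3])])
def mod(p,h):
    x,y,w=p;out=[]
    for s in(1,-1):
        for r in(327,273):
            a=s*h;q=np.array([-300+r*np.cos(a),r*np.sin(a)]);out.append([x+np.cos(w)*q[0]-np.sin(w)*q[1],y+np.sin(w)*q[0]+np.cos(w)*q[1]])
    return np.array(out)
for n,M in(('top',C),('side',S)):
    r=least_squares(lambda p:(mod(p[:3],p[3])-M[:,:2]).ravel(),[540,-110,.4,.41]);print(n,r.x,np.degrees(r.x[2]),r.fun.round(1))
E
python3 fit.py; python3 - <<'E'
from h import *
for n in('top','side'):
    z=np.load(n+'c.npz');P=z['P'];h=z['hsv'];g=(h[:,1]<60)&(P[:,2]>40)&(P[:,0]>470)&(P[:,1]<0)&(P[:,1]>-240)
    k=P[g]; print(n,g.sum(),k[:,2].max(),k[np.argsort(-k[:,2])[:5]].round())
E
```

```text
[ 469.65516411 -125.20940369 1343.9229218 ] [  19.63166491 -564.97152223 1361.26825839]
[[ 499.2    7.2   42. ]
 [ 464.4  -29.    42. ]
 [ 598.8 -224.    42. ]
 [ 547.1 -223.6   42. ]]
[[ 500.6   11.3   42. ]
 [ 464.8  -26.2   42. ]
 [ 597.4 -222.3   42. ]
 [ 546.  -222.3   42. ]]
[np.float64(50.19717135342329), np.float64(51.758188077455316), np.float64(51.8863179357211), np.float64(51.41537085321358)]
top [ 5.48757563e+02 -1.08199866e+02  4.04142280e-01  3.96444473e-01] 23.15564699233144 [ 1.4  1.3 -1.4 -1.2  1.1  0.4 -1.1 -0.5]
side [ 5.48876530e+02 -1.05886303e+02  3.93199222e-01  3.98154236e-01] 22.52865593824765 [ 1.   0.4 -1.1 -0.5  1.4 -0.1 -1.2  0.1]
top 1211 85.65103789536929 [[ 569. -154.   86.]
 [ 556. -111.   85.]
 [ 559. -157.   84.]
 [ 567. -152.   84.]
 [ 572. -154.   84.]]
side 901 86.06549306604299 [[ 559. -157.   86.]
 [ 567. -155.   84.]
 [ 546. -157.   82.]
 [ 572. -150.   82.]
 [ 583. -149.   82.]]
```

Caddy pose: origin about (549, -107), yaw about 22.8°. The two views agree to 2 mm, the end widths come out near 54 mm, and the flap tops reach about 86 mm, as expected. I'll move to just before the flap 1 end with the fingers shut.

Emit:
carry_out(increments=[{"offset":[-0.028,-0.0294,0.0],"rotation":[0,0,0],"jaw":0},{"offset":[-0.028,-0.0294,0.0],"rotation":[0,0,0],"jaw":0},{"offset":[-0.028,-0.0294,0.0],"rotation":[0,0,0],"jaw":0},{"offset":[-0.028,-0.0294,0.0],"rotation":[0,0,0],"jaw":0},{"offset":[-0.028,-0.0294,0.0],"rotation":[0,0,0],"jaw":0}], grip_force=5)

```text
clock: 0.6
position: [345.7, 389.5, 245.1]
eef_rot: [-180.0, -0.0, 154.1]
ft_force: [0.3, 0.1, 0.3]
gripper_width: 56.4
grip_force: 0.0
```

Emit:
carry_out(increments=[{"offset":[-0.028,-0.0294,0.01],"rotation":[0,0,0],"jaw":0},{"offset":[-0.028,-0.0294,0.01],"rotation":[0,0,0],"jaw":0},{"offset":[-0.028,-0.0294,0.01],"rotation":[0,0,0],"jaw":0},{"offset":[-0.028,-0.0294,0.01],"rotation":[0,0,0],"jaw":0},{"offset":[-0.028,-0.0294,0.01],"rotation":[0,0,0],"jaw":0}])

```text
clock: 1.1
position: [407.4, 196.3, 195.1]
eef_rot: [-180.0, 0.0, 154.1]
ft_force: [1.1, 0.5, 0.9]
gripper_width: 16.4
grip_force: 0.0
```

Emit:
carry_out(increments=[{"offset":[-0.0273,-0.0292,0.013],"rotation":[0,0,0],"jaw":0},{"offset":[-0.0273,-0.0292,0.013],"rotation":[0,0,0],"jaw":0},{"offset":[-0.0273,-0.0292,0.013],"rotation":[0,0,0],"jaw":0},{"offset":[-0.0273,-0.0292,0.013],"rotation":[0,0,0],"jaw":0},{"offset":[-0.0273,-0.0292,0.013],"rotation":[0,0,0],"jaw":0}])

```text
clock: 1.6
position: [466.5, 5.6, 129.9]
eef_rot: [-180.0, -0.0, 154.1]
ft_force: [0.9, 0.2, -0.6]
gripper_width: 0.3
grip_force: 0.0
```

Emit:
carry_out(increments=[{"offset":[0,0,0],"rotation":[0,0,7.2],"jaw":0},{"offset":[0,0,0],"rotation":[0,0,7.2],"jaw":0},{"offset":[0,0,0.02],"rotation":[0,0,0],"jaw":0},{"offset":[0,0,0],"rotation":[0,0,0],"jaw":0},{"offset":[0,0,0],"rotation":[0,0,0],"jaw":0}])

```text
clock: 2.1
position: [465.7, 7.2, 110.2]
eef_rot: [-179.9, -0.1, 139.7]
ft_force: [0.4, -0.0, 1.0]
gripper_width: 0.7
grip_force: 0.0
```

```bash
python3 - <<'E'
from h import *
o=[]
for n,(r0,r1,q0,q1) in(('top',(150,265,195,335)),('side',(150,275,205,345))):
    p,d=manip.snapshot(n);o.append(cv2.resize(p[r0:r1,q0:q1],(400,int(400*(r1-r0)/(q1-q0))),interpolation=2)[:320,:,::-1])
h=max(x.shape[0] for x in o);o=[cv2.copyMakeBorder(x,0,h-x.shape[0],0,0,cv2.BORDER_CONSTANT) for x in o]
cv2.imwrite('pics/a1.png',np.hstack(o));s=manip.state();print(s['position'],s['eef_rot'],s['ft_force'],s['joint_positions'])
E
```

```text
[466.59165341   7.2755151  110.95181187] [1.79982391e+02 9.34232449e-03 1.39744548e+02] [0.10233076 0.10765692 0.35607851] [  0.75063208  19.85558586  -5.72555638 121.28582985   3.07904123
  38.97136029  42.7138345 ]
```

View pics/a1.png

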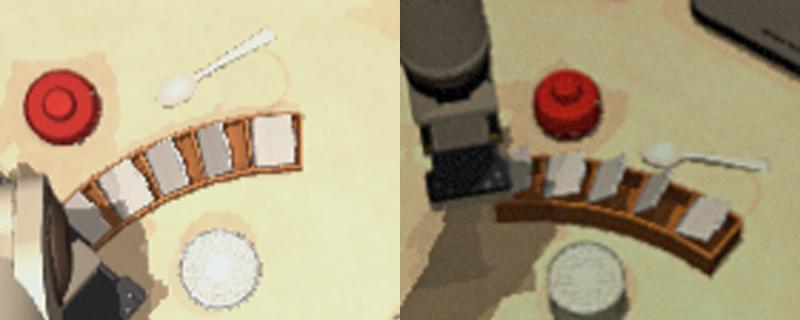

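Emit:
carry_out(increments=[{"offset":[0,0,0.02],"rotation":[0,0,0],"jaw":0},{"offset":[0,0,0.018],"rotation":[0,0,0],"jaw":0},{"offset":[0,0,0],"rotation":[0,0,0],"jaw":0},{"offset":[-0.006,0,0],"rotation":[0,0,1.15],"jaw":0},{"offset":[-0.006,0,0],"rotation":[0,0,1.15],"jaw":0}])

```text
clock: 2.7
position: [476.8, -0.9, 73.6]
eef_rot: [179.9, 0.1, 137.3]
ft_force: [-0.5, 0.1, -0.1]
gripper_width: 0.7
grip_force: 0.0
```

Emit:
carry_out(increments=[{"offset":[-0.006,0,0],"rotation":[0,0,1.15],"jaw":0},{"offset":[-0.006,0,0],"rotation":[0,0,1.15],"jaw":0},{"offset":[-0.006,0,0],"rotation":[0,0,1.15],"jaw":0}])

```text
clock: 3.0
position: [489.0, -13.5, 72.9]
eef_rot: [180.0, 0.0, 133.9]
ft_force: [0.5, 0.4, 0.1]
gripper_width: 0.5
grip_force: 0.3
```

Emit:
carry_out(increments=[{"offset":[-0.006,-0.0005,0.002],"rotation":[0,0,1.15],"jaw":0},{"offset":[-0.006,-0.0005,0.002],"rotation":[0,0,1.15],"jaw":0},{"offset":[-0.006,0,0.002],"rotation":[0,0,1.15],"jaw":0}])

```text
clock: 3.3
position: [500.2, -27.6, 66.3]
eef_rot: [-180.0, -0.0, 130.4]
ft_force: [-0.1, 0.5, 0.7]
gripper_width: 0.7
grip_force: 0.2
```

Emit:
carry_out(increments=[{"offset":[-0.004,0,0.0015],"rotation":[0,0,0.77],"jaw":0}])

```text
clock: 3.4
position: [502.9, -30.8, 64.7]
eef_rot: [-180.0, 0.0, 129.6]
ft_force: [-0.2, -0.4, 0.1]
gripper_width: 0.5
grip_force: 0.2
```

```bash
python3 -c "
from h import *
for i in range(4):
    s=manip.state();manip.snapshot('top');print(s['position'],s['ft_force'],s['wrist_torque'])"
```

```text
[502.90054382 -30.77971769  64.71192035] [-0.23290965 -0.35760137  0.11315662] [-0.02058168  0.00020431 -0.04849653]
[503.16083197 -31.03590581  64.65092701] [ 0.87160228 -0.56997326 -0.19410586] [-0.10752905 -0.08681957  0.03986324]
[502.82272343 -30.68603785  64.69372288] [ 0.10007593 -0.3633721   0.92750872] [-0.06397845  0.03924917 -0.03449033]
[502.6112486  -30.38387189  64.7963963 ] [-0.80360344  0.34744759 -0.70305062] [-0.0057117   0.06846251  0.02536799]
```

Emit:
carry_out(increments=[{"offset":[-0.002,0,0.0007],"rotation":[0,0,0.38],"jaw":0}])

```text
clock: 3.7
position: [503.2, -30.8, 64.4]
eef_rot: [-180.0, -0.1, 129.4]
ft_force: [-4.9, 4.6, 10.0]
gripper_width: 0.4
grip_force: 5.1
```

Emit:
carry_out(increments=[{"offset":[-0.001,0,0.0006],"rotation":[0,0,0.2],"jaw":0}])

```text
clock: 3.8
position: [503.2, -30.8, 64.2]
eef_rot: [-179.9, -0.2, 129.2]
ft_force: [-6.9, 4.7, 16.2]
gripper_width: 0.1
grip_force: 8.2
```

```bash
python3 -c "
from h import *
for i in range(4):
    s=manip.state();p,d=manip.snapshot('side');print(s['position'],s['ft_force'])
cv2.imwrite('pics/a2.png',cv2.resize(p[170:270,200:340],None,fx=5,fy=5,interpolation=2)[...,::-1])"
```

```text
[503.24607661 -30.80692225  64.17912704] [-6.85550088  4.69585179 16.18845942]
[503.21224838 -30.7650617   64.27361516] [-6.20553235  2.35071012 12.78035271]
[503.20414265 -30.80802278  64.29373363] [-5.5204787   3.69427871 12.36368736]
[503.1885534  -30.78956834  64.29622624] [-6.07253166  3.407229   10.80599727]
```

View pics/a2.png

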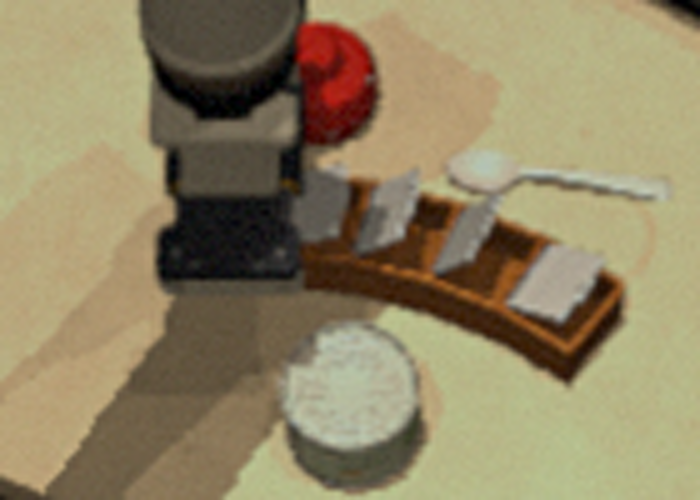

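Flap 1 is pressed shut: contact came at TCP z ≈ 64.5, as expected. The image shows flaps 2–5 still open and the caddy in place. I'll ease up and go on.

Emit:
carry_out(increments=[{"offset":[0,0,-0.0015],"rotation":[0,0,0],"jaw":0},{"offset":[-0.003,0,-0.002],"rotation":[0,0,0.57],"jaw":0},{"offset":[-0.006,0,-0.002],"rotation":[0,0,1.15],"jaw":0},{"offset":[-0.006,0,0],"rotation":[0,0,1.15],"jaw":0}])

```text
clock: 4.4
position: [514.6, -44.9, 69.6]
eef_rot: [180.0, 0.0, 126.2]
ft_force: [-1.5, 0.2, 0.4]
gripper_width: 0.8
grip_force: 0.7
```

Emit:
carry_out(increments=[{"offset":[-0.006,0,0],"rotation":[0,0,1.15],"jaw":0},{"offset":[-0.006,0,0],"rotation":[0,0,1.15],"jaw":0}])

```text
clock: 4.6
position: [521.1, -54.5, 69.1]
eef_rot: [-180.0, -0.0, 123.9]
ft_force: [0.3, 0.9, 0.5]
gripper_width: 0.5
grip_force: 0.3
```

Emit:
carry_out(increments=[{"offset":[-0.006,0,0.0016],"rotation":[0,0,1.15],"jaw":0},{"offset":[-0.006,0,0.0016],"rotation":[0,0,1.15],"jaw":0},{"offset":[-0.005,0,0.0012],"rotation":[0,0,0.95],"jaw":0}])

```text
clock: 4.9
position: [530.2, -68.8, 64.5]
eef_rot: [-180.0, -0.0, 120.6]
ft_force: [-1.8, 2.7, 4.1]
gripper_width: 0.8
grip_force: 2.5
```

Emit:
carry_out(increments=[{"offset":[-0.001,0,0.0004],"rotation":[0,0,0.2],"jaw":0}])

```text
clock: 5.0
position: [530.5, -69.3, 64.4]
eef_rot: [-180.0, -0.0, 120.5]
ft_force: [-3.0, 1.8, 7.7]
gripper_width: 0.2
grip_force: 3.9
```

Emit:
carry_out(increments=[{"offset":[0,0,-0.001],"rotation":[0,0,0],"jaw":0},{"offset":[-0.003,0,-0.002],"rotation":[0,0,0.57],"jaw":0},{"offset":[-0.006,0,-0.002],"rotation":[0,0,1.15],"jaw":0},{"offset":[-0.006,0,0],"rotation":[0,0,1.15],"jaw":0},{"offset":[-0.006,0,0],"rotation":[0,0,1.15],"jaw":0}])

```text
clock: 5.5
position: [540.9, -87.6, 69.4]
eef_rot: [-180.0, -0.0, 116.4]
ft_force: [-0.6, 1.4, 1.2]
gripper_width: 0.6
grip_force: 0.6
```

Emit:
carry_out(increments=[{"offset":[-0.006,0,0],"rotation":[0,0,1.15],"jaw":0},{"offset":[-0.003,0,0],"rotation":[0,0,0.57],"jaw":0}])

```text
clock: 5.7
position: [545.1, -96.6, 69.4]
eef_rot: [180.0, 0.0, 114.7]
ft_force: [0.4, 0.0, -0.2]
gripper_width: 0.4
grip_force: 0.2
```

Emit:
carry_out(increments=[{"offset":[-0.006,0,0.0016],"rotation":[0,0,1.15],"jaw":0},{"offset":[-0.006,0,0.0016],"rotation":[0,0,1.15],"jaw":0},{"offset":[-0.005,0,0.0014],"rotation":[0,0,0.95],"jaw":0}])

```text
clock: 6.0
position: [551.7, -111.8, 64.6]
eef_rot: [-180.0, 0.0, 111.4]
ft_force: [0.2, 0.8, 2.6]
gripper_width: 0.4
grip_force: 1.2
```

Emit:
carry_out(increments=[{"offset":[-0.001,0,0.0004],"rotation":[0,0,0.2],"jaw":0}])

```text
clock: 6.1
position: [552.0, -112.4, 64.5]
eef_rot: [-180.0, -0.0, 111.3]
ft_force: [-2.4, 2.4, 5.8]
gripper_width: 0.7
grip_force: 3.4
```

Emit:
carry_out(increments=[{"offset":[0,0,-0.001],"rotation":[0,0,0],"jaw":0},{"offset":[-0.003,0,-0.002],"rotation":[0,0,0.57],"jaw":0},{"offset":[-0.006,0,-0.002],"rotation":[0,0,1.15],"jaw":0},{"offset":[-0.006,0,0],"rotation":[0,0,1.15],"jaw":0},{"offset":[-0.006,0,0],"rotation":[0,0,1.15],"jaw":0}])

```text
clock: 6.6
position: [559.1, -131.8, 69.4]
eef_rot: [-180.0, -0.0, 107.2]
ft_force: [0.1, 1.1, 0.8]
gripper_width: 0.2
grip_force: 0.6
```

Emit:
carry_out(increments=[{"offset":[-0.006,0,0],"rotation":[0,0,1.15],"jaw":0},{"offset":[-0.003,0,0],"rotation":[0,0,0.57],"jaw":0}])

```text
clock: 6.8
position: [561.9, -141.6, 69.4]
eef_rot: [180.0, 0.0, 105.5]
ft_force: [-0.5, -0.2, 0.4]
gripper_width: 0.6
grip_force: 0.2
```

Emit:
carry_out(increments=[{"offset":[-0.006,0,0.0016],"rotation":[0,0,1.15],"jaw":0},{"offset":[-0.006,0,0.0016],"rotation":[0,0,1.15],"jaw":0},{"offset":[-0.005,0,0.0014],"rotation":[0,0,0.95],"jaw":0}])

```text
clock: 7.1
position: [566.0, -157.6, 64.6]
eef_rot: [-180.0, 0.0, 102.3]
ft_force: [0.3, 2.1, 2.9]
gripper_width: 0.5
grip_force: 1.6
```

Emit:
carry_out(increments=[{"offset":[-0.001,0,0.0004],"rotation":[0,0,0.2],"jaw":0}])

```text
clock: 7.2
position: [566.1, -158.2, 64.5]
eef_rot: [-180.0, -0.0, 102.1]
ft_force: [-2.2, 2.7, 6.3]
gripper_width: 0.3
grip_force: 3.3
```

Emit:
carry_out(increments=[{"offset":[0,0,-0.001],"rotation":[0,0,0],"jaw":0},{"offset":[-0.003,0,-0.002],"rotation":[0,0,0.57],"jaw":0},{"offset":[-0.006,0,-0.002],"rotation":[0,0,1.15],"jaw":0},{"offset":[-0.006,0,0],"rotation":[0,0,1.15],"jaw":0},{"offset":[-0.006,0,0],"rotation":[0,0,1.15],"jaw":0}])

```text
clock: 7.7
position: [570.2, -179.1, 69.5]
eef_rot: [180.0, 0.0, 98.0]
ft_force: [0.5, 2.1, 0.6]
gripper_width: 1.0
grip_force: 0.5
```

Emit:
carry_out(increments=[{"offset":[-0.006,0,0],"rotation":[0,0,1.15],"jaw":0},{"offset":[-0.003,0,0],"rotation":[0,0,0.57],"jaw":0}])

```text
clock: 7.9
position: [571.3, -188.4, 69.4]
eef_rot: [180.0, 0.0, 96.3]
ft_force: [-0.9, 1.3, 0.8]
gripper_width: 0.6
grip_force: 0.2
```

Emit:
carry_out(increments=[{"offset":[-0.006,0,0.0016],"rotation":[0,0,1.15],"jaw":0},{"offset":[-0.006,0,0.0016],"rotation":[0,0,1.15],"jaw":0},{"offset":[-0.005,0,0.0014],"rotation":[0,0,0.95],"jaw":0}])

```text
clock: 8.2
position: [572.8, -205.0, 64.6]
eef_rot: [-180.0, 0.0, 93.1]
ft_force: [0.0, 2.5, 4.0]
gripper_width: 0.3
grip_force: 2.2
```

Emit:
carry_out(increments=[{"offset":[-0.001,0,0.0004],"rotation":[0,0,0.2],"jaw":0}])

```text
clock: 8.3
position: [572.8, -205.5, 64.5]
eef_rot: [-180.0, -0.0, 92.9]
ft_force: [-1.6, 3.6, 6.0]
gripper_width: 0.6
grip_force: 3.2
```

Emit:
carry_out(increments=[{"offset":[-0.001,0,-0.0015],"rotation":[0,0,0],"jaw":0},{"offset":[-0.01,0,-0.001],"rotation":[0,0,0],"jaw":0},{"offset":[-0.015,0,-0.001],"rotation":[0,0,0],"jaw":0},{"offset":[-0.015,0,-0.02],"rotation":[0,0,0],"jaw":0},{"offset":[0,0,-0.045],"rotation":[0,0,0],"jaw":0}])

```text
clock: 8.8
position: [571.2, -250.1, 129.9]
eef_rot: [-179.6, -0.0, 92.7]
ft_force: [-0.2, -0.2, -0.4]
gripper_width: 0.4
grip_force: 0.0
```

Emit:
carry_out(increments=[{"offset":[0,0,-0.045],"rotation":[0,0,0],"jaw":0},{"offset":[0,0,-0.045],"rotation":[0,0,0],"jaw":0},{"offset":[0.045,0,0],"rotation":[0,0,0],"jaw":0},{"offset":[0.045,0,0],"rotation":[0,0,0],"jaw":0},{"offset":[0.045,0,0],"rotation":[0,0,0],"jaw":0}])

```text
clock: 9.3
position: [568.1, -112.3, 223.8]
eef_rot: [179.9, 0.1, 92.8]
ft_force: [0.5, -0.1, -0.4]
gripper_width: 0.6
grip_force: 0.0
```

Emit:
carry_out(increments=[{"offset":[0.045,0,0],"rotation":[0,0,0],"jaw":0},{"offset":[0.045,0,0],"rotation":[0,0,0],"jaw":0},{"offset":[0.045,0,0],"rotation":[0,0,0],"jaw":0},{"offset":[0.045,0,0],"rotation":[0,0,0],"jaw":0},{"offset":[0.045,0,0],"rotation":[0,0,0],"jaw":0}])

```text
clock: 9.8
position: [556.9, 113.3, 223.3]
eef_rot: [179.9, 0.0, 92.9]
ft_force: [-0.2, -0.3, 1.2]
gripper_width: 0.7
grip_force: 0.0
```

Emit:
carry_out(increments=[{"offset":[0.045,0,0],"rotation":[0,0,0],"jaw":0},{"offset":[0.045,0,0],"rotation":[0,0,0],"jaw":0},{"offset":[0,0,0],"rotation":[0,0,0],"jaw":0},{"offset":[0,0,0],"rotation":[0,0,0],"jaw":0},{"offset":[0,0,0],"rotation":[0,0,0],"jaw":0}])

```text
clock: 10.3
position: [552.5, 200.6, 222.8]
eef_rot: [180.0, 0.1, 92.8]
ft_force: [-0.4, 0.0, -0.6]
gripper_width: -0.0
grip_force: 0.0
```

```bash
python3 - <<'E'
from h import *
o=[]
for n,(r0,r1,q0,q1) in(('top',(150,265,195,335)),('side',(165,275,225,345))):
    p,d=manip.snapshot(n);o.append(cv2.resize(p[r0:r1,q0:q1],(400,int(400*(r1-r0)/(q1-q0))),interpolation=2)[...,::-1])
    vv,uu=np.mgrid[r0:r1,q0:q1];dd=d[r0:r1,q0:q1].ravel();P=cloud(n,np.c_[uu.ravel(),vv.ravel()],dd)
    q=P[:,:2]-[272.4,-223.3];r=np.hypot(*q.T);f=np.arctan2(q[:,1],q[:,0])-np.radians(22.8)
    for i in range(5):
        c=.32-.16*i;print(n,i+1,[np.median(P[(dd>0)&(abs(r-300)<15)&(abs((c-f)*300-s)<5),2]).round(1) for s in(-12,0,12)])
h=max(x.shape[0] for x in o);o=[cv2.copyMakeBorder(x,0,h-x.shape[0],0,0,cv2.BORDER_CONSTANT) for x in o]
cv2.imwrite('pics/b1.png',np.hstack(o))
E
```

```text
top 1 [np.float64(45.9), np.float64(46.3), np.float64(45.2)]
top 2 [np.float64(46.2), np.float64(45.9), np.float64(45.8)]
top 3 [np.float64(46.4), np.float64(45.4), np.float64(46.0)]
top 4 [np.float64(46.4), np.float64(45.3), np.float64(45.9)]
top 5 [np.float64(46.8), np.float64(45.0), np.float64(46.6)]
side 1 [np.float64(46.4), np.float64(46.1), np.float64(46.1)]
side 2 [np.float64(45.0), np.float64(44.6), np.float64(46.4)]
side 3 [np.float64(46.1), np.float64(46.0), np.float64(45.9)]
side 4 [np.float64(45.5), np.float64(46.0), np.float64(45.3)]
side 5 [np.float64(46.8), np.float64(45.7), np.float64(45.7)]
```

View pics/b1.png

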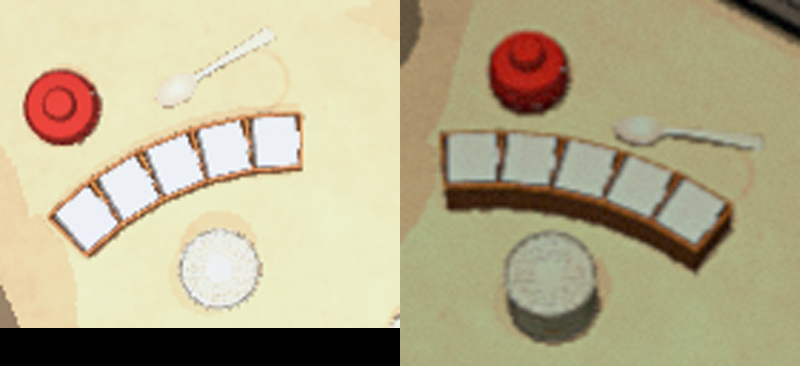

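All five flaps are flat (about 46 mm, level along each lid). The caddy, timer, spoon and tin have not moved, and the hand is clear.

```bash
python3 -c "
from station import manip
print(manip.close_job())"
```

```text
the job is handed in; nothing more can be done
None
```

All five flaps were laid down flat in order, 1 to 5, in one low sweep; the final camera check showed them shut with the caddy unmoved and the hand clear, the hardest press was about 16 N (on flap 1), and the job is handed in at about 10.4 s.

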